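# Fit the small reamer on the citrus juicer and test its press switch

### The job

Lift the smaller of the two citrus reamers off its slanted peg on the drip rack and slide it, nose up, down over the juicer's upright drive shaft until the end of its bore rests on the shaft's tip. Then push it down against the shaft's spring and keep it pressed for about two seconds, as when juicing, and let go so that it springs back up and stays seated and upright on the shaft. Leave the larger reamer on its peg and the other things where they stand.

Things in the scene. Friction and masses are not known exactly. Their poses are not given: they have to be found in the camera images.
- small_reamer_mid (a point): Centre, half-way up, of the smaller reamer: loose white plastic (80 g), 72 mm high, round skirt 68 mm across and 6 mm thick at its foot, straight ribbed body 46 mm across from 6 to 46 mm above the foot (grip here), then a tapering nose. Own z runs foot to nose. Its foot starts on one of the rack's sloping seats (either), bore over the peg, axis leaning 30 degrees like the peg
- small_reamer_bore_end (a point): Blind end of the small reamer's bore, on its axis 46 mm above its foot, 10 mm from its centre toward the nose. The round bore, 17.4 mm across and 46 mm deep, opens in the middle of the foot
- large_reamer_mid (a point): Centre, half-way up, of the larger reamer, the same white plastic shape on the other peg: 86 mm high, skirt 86 mm across, body 62 mm across. Stays where it is
- drip_rack: Fixed wooden rack, base 116 x 250 mm; origin at its middle on the worktop, own y along it, x to its back. At y = +65 and -65 mm a 92 mm square seat slopes at 30 degrees, face 42 mm up at its middle. A 10 mm steel peg, 28 mm long, square to each seat, leans 30 degrees toward own direction (-0.5, -0.87, 0), front right. A reamer comes free when drawn 30 mm along its axis
- juicer_foot (a point): Centre of the foot, on the worktop, of the fixed citrus juicer: round white motor base with a shallow steel bowl on top, 112 mm across (floor 68 mm, rim 86 mm above the worktop), small spout at one side. Wall cabinets hang behind: from 0.43 m above the worktop upward, at y below 0.35, keep in front of x = 0.57
- shaft_top (a point): Tip of the juicer's upright round steel drive shaft in the middle of its bowl: 14 mm thick, its last 6 mm tapering to a 5 mm tip, tip 130 mm above the worktop when up, 62 mm above the bowl floor. A seated reamer's foot is then 84 mm above the worktop, just below the bowl's rim and clear of its floor
- drive_shaft (a joint): How far the shaft is pressed down against its spring: 0 up, 0.008 m fully down at the stop. It begins to yield at about 3 N (a reamer's weight does not move it) and takes about 6 N to push fully down; springs back up when let go
- salt_mid (a point): Small bystander: salt shaker, 44 mm thick and 90 mm high, half-way up. Stays where it is
- timer_mid (a point): Bystander: wind-up kitchen timer, 64 mm across, 47 mm high, half-way up. Stays where it is
- mug_mid (a point): Bystander: dark mug, 88 mm across and 106 mm high, half-way up. Stays where it is
- beans_mid (a point): Bystander: food tin, 75 mm across and 110 mm high, half-way up, at the back. Stays where it is
- spoon_mid (a point): Bystander: metal teaspoon, 130 mm long, lying on the worktop right of the juicer. Stays where it is

How it is judged:
On the way:
1. with the small reamer seated on the shaft's tip (bore end within 6 mm of it), the shaft is pressed down by more than 5 mm for at least 1 s (value of joint drive_shaft above 0.005 m and distance between small_reamer_bore_end and shaft_top below 0.006 m), for 1 s.
At the end, for the whole second after the job is handed in: The small reamer is at rest on the drive shaft, nose up and within 0.15 rad of upright, the end of its bore within 6 mm of the shaft's tip, and the shaft is back up (pressed less than 2 mm) (distance between small_reamer_bore_end and shaft_top below 0.006 m and angle between small_reamer_mid's own z axis and vertical below 0.15 rad and value of joint drive_shaft below 0.002 m and linear speed of small_reamer below 0.02 m/s); the robot touches nothing.
It fails at once if the larger reamer is moved by more than 30 mm (distance of large_reamer_mid from where it was at the start of the episode above 0.03 m).
It fails at once if a bystander (salt shaker, timer, mug, food tin or teaspoon) is moved by more than 40 mm (distance of any of salt_mid, timer_mid, mug_mid, beans_mid, spoon_mid from where it was at the start of the episode above 0.04 m).
It also fails if it takes over 48 s, if anything falls off the work surface, if the arm or the gripper's body presses on something with over 40 N, if the wrist force passes 120 N, or if a joint passes its speed limit or range.

### The arm

A 6-joint arm with a two-finger parallel gripper is mounted at the origin on a cart in front of the work surface, level with it; the furniture and walls round the work are solid. World frame = base frame: x ahead of the robot, y to its left, z up, the work surface at z = 0. Lengths are in m, angles in rad, forces in N, time in s.
With the tool pointing down it reaches from about 0.35 to 0.85 m from the base axis. Payload 8.1 kg.
Tool frame: the origin (TCP) lies midway between the tips of the shut fingers; the grasp point (between the pads) lies 19 mm behind it; z points along the fingers, y is the line along which they close (so a half turn about z gives the same grasp; the last joint's range is limited). The gripper opens to 93 mm and grips with 3 to 60 N. Pads are 15 mm wide; open, the fingers measure 128 mm over their backs; the gripper's body (75 mm by 188 mm) begins 65 mm behind the grasp point.
Start: joints at [1.119, 0.13, 1.488, -0, 1.523, -0.085], TCP at [0.215, 0.56, 0.219] pointing down, gripper open.
Joint ranges: [-2.96, 2.96], [-0.89, 2.26], [0.02, 2.5], [-1.34, 4.48], [0, 2.73], [-2.66, 2.66]. Speed limits (rad/s): [2.39, 2.39, 2.79, 3.14, 3.14, 3.14].

### API

Orientations are given as a rotation vector (axis times angle).
In Python, from plant import read_state, read_camera, get_calibration, close_job gives the robot as it stands.
- The arm moves only by the shell command python3 -m crank 'ROWS' [FORCE]. ROWS is JSON, a list that holds one entry, the list of rows, each a list of 7 numbers: the gripper's target within -1 to 1 (fully open at 1, half-way at 0, shut at -1), then the shift along the tool's x, y, z as a fraction of full scale, then the turn, a rotation vector about the tool's x, y, z as a fraction of full scale. In form: [[[grip, x, y, z, rx, ry, rz], ...]]. A call has exactly 5 rows; each row is the pose to reach, as a shift and turn from the pose commanded when the call began, along the tool's axes at that moment; what a row does not reach only later rows make up. Full scale, the value 1, is 0.5 m for a shift and 90 degrees for a turn. A row lasts 1/8 s, in which the tool goes at most 62.5 mm and 10.7 degrees, less where a joint would pass 70% of its speed; a pose out of reach is approached as far as the arm can. A call with a number of a shift or a turn outside -1 to 1 is refused whole. A call with a gripper value outside its range is refused whole. The fingers move at their own pace and stop on an object; FORCE is the grip in N (left out, the last holds). Time passes only in rows, so rows that repeat a pose let the fingers close, or fill a call up. It gives the time, the measured TCP pose, the force, the opening and the grip force at its end, in the units of the state.
- read_state(): the state, without advancing time (a new reading comes with each control period).
- read_camera(name): name is "side" or "top" or "wrist"; returns the picture (420x560x3 uint8, red, green, blue); there is no depth.
- get_calibration(name): a dict with "fx", "fy", "cx", "cy" (pixels), "dist_coeffs" ([k1, k2, p1, p2, k3] as OpenCV has them; the pictures are not rectified), "eye" and "orientation" of the camera in the world; the wrist camera has in their place "mount" (4x4, takes a point from camera to tool coordinates, whose origin is the TCP and whose axes are the flange's). Camera axes: x right, y down, z forward; pixel columns grow to the right and rows downward; lengths in m; the calibration is good to about 2 mm. A picture is of the moment at which its call begins: read the wrist's pose just before it. get_calibration takes no time and is no camera call.
- close_job(): hands the job in; it is judged then, once.
The state is a dict: "t": time; "q": joint angles; "dq": joint speeds; "joint_torque": joint torques, N m; "tool_pos": TCP position; "orientation": TCP orientation; "force": force on the tool from outside, world axes, zero at the start; "wrist_torque": the same for the moment, N m; "opening": finger opening in m; "gripper_force": force on a finger pad.
Only numpy, scipy, OpenCV 4.12 (cv2) and the standard library are available. Lean on these libraries where they do the work, as an engineer would, in place of code of your own. Each camera call takes 0.05 s, during which the arm holds its last target. There are 200 camera calls.

## Working session

There is one attempt and no reset: what is moved stays moved. The work goes in short steps, Python scripts to look and compute and a shell command to move; the robot and the scene stay as the last step left them, time stands still between calls to the robot, and variables do not carry over. Pictures are saved under pics/ and viewed, at most 12 in all, crops included, and the job is handed in when it is done.

```bash
mkdir -p pics; ls; python3 - <<'E'
from plant import *
import cv2, numpy as np
np.set_printoptions(precision=4,suppress=True)
for n in ["side","top","wrist"]:
    im=read_camera(n); cv2.imwrite(f"pics/{n}0.png",im[:,:,::-1]); print(n,get_calibration(n))
s=read_state(); print(s)
a=[cv2.imread(f"pics/{n}0.png") for n in ["side","top","wrist"]]
E
```

```text
pics
side {'fx': 438.76318409482946, 'fy': 438.76318409482946, 'cx': 273.6135330788814, 'cy': 211.06102857427203, 'dist_coeffs': array([-0.1398,  0.    ,  0.    ,  0.    ,  0.    ]), 'eye': array([ 0.0338, -0.8616,  1.0049]), 'orientation': array([-2.2152,  0.6937, -0.3295])}
top {'fx': 505.0996943155876, 'fy': 505.0996943155876, 'cx': 274.748295338342, 'cy': 215.10008173501916, 'dist_coeffs': array([-0.0906,  0.    ,  0.    ,  0.    ,  0.    ]), 'eye': array([0.0302, 0.1414, 1.2474]), 'orientation': array([-1.6079,  2.2753, -0.5876])}
wrist {'fx': 308.0930813009418, 'fy': 308.0930813009418, 'cx': 273.18651015243137, 'cy': 207.18484059888019, 'dist_coeffs': array([0.0086, 0.    , 0.    , 0.    , 0.    ]), 'mount': array([[ 0.001 , -0.9581, -0.2865,  0.0802],
       [ 1.    ,  0.0009,  0.0004,  0.0003],
       [-0.0001, -0.2865,  0.9581, -0.1666],
       [ 0.    ,  0.    ,  0.    ,  1.    ]])}
{'t': 0.15, 'q': array([ 1.1186,  0.131 ,  1.489 , -0.    ,  1.523 , -0.0854]), 'dq': array([-0.0005, -0.0023, -0.0034,  0.0015, -0.0012,  0.0018]), 'joint_torque': array([  0.0004, -56.0472, -49.2338,   0.0769,   0.0305,  -0.0001]), 'tool_pos': array([0.215 , 0.5597, 0.2178]), 'orientation': array([-0.5729, -3.0886,  0.0021]), 'force': array([ 0.6286, -0.1181, -0.1549]), 'wrist_torque': array([ 0.0118,  0.0243, -0.0138]), 'gripper_force': 0.0, 'opening': 0.09329978866581105}
```

View pics/top0.png

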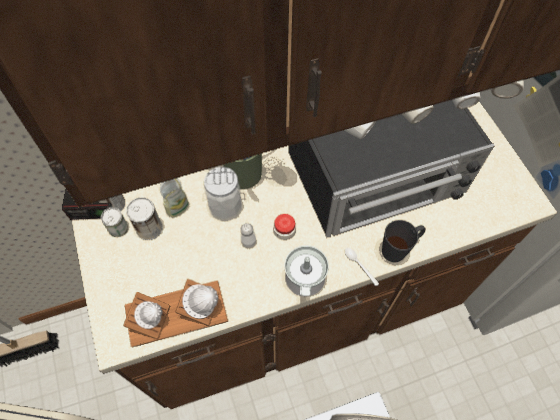

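View pics/side0.png

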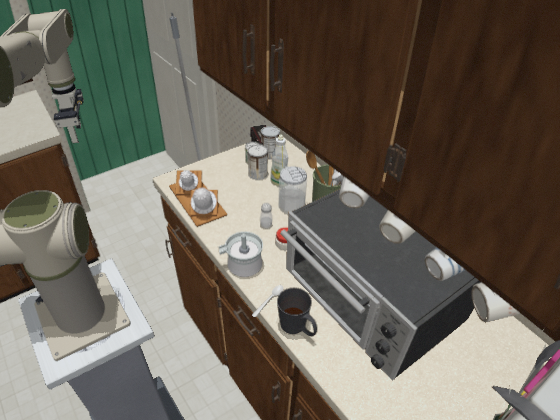

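The top view shows the rack at the lower left, with the small reamer near (149,315) and the large one near (201,300). The juicer shaft is near (306,262). In the side view these are at (188,181), (204,203) and (243,240). I'll zoom in for accurate pixel positions.

```bash
cat > h.py <<'E'
import numpy as np, cv2
from scipy.spatial.transform import Rotation as R
from plant import *
np.set_printoptions(precision=4,suppress=True)
def cam(n,s=None):
    c=get_calibration(n); K=np.array([[c['fx'],0,c['cx']],[0,c['fy'],c['cy']],[0,0,1]])
    if n=='wrist':
        M=c['mount']; Rt=R.from_rotvec(s['orientation']).as_matrix()
        return K,c['dist_coeffs'],Rt@M[:3,:3],s['tool_pos']+Rt@M[:3,3]
    return K,c['dist_coeffs'],R.from_rotvec(c['orientation']).as_matrix(),np.array(c['eye'])
def ray(C,uv):
    K,d,Rm,e=C; p=cv2.undistortPoints(np.array([[uv]],float),K,d)[0,0]
    v=Rm@[p[0],p[1],1]; return e,v/np.linalg.norm(v)
def plane(C,uv,z):
    e,v=ray(C,uv); return e+v*(z-e[2])/v[2]
def tri(L):
    A=np.zeros((3,3));b=np.zeros(3)
    for C,uv in L:
        e,v=ray(C,uv);P=np.eye(3)-np.outer(v,v);A+=P;b+=P@e
    x=np.linalg.solve(A,b)
    return x,[np.linalg.norm(np.cross(x-ray(C,uv)[0],ray(C,uv)[1])) for C,uv in L]
def proj(C,X):
    K,d,Rm,e=C; return cv2.projectPoints(np.array([X],float),R.from_matrix(Rm.T).as_rotvec(),-Rm.T@e,K,d)[0][0,0]
E
python3 - <<'E'
import cv2,numpy as np
t=cv2.imread('pics/top0.png');s=cv2.imread('pics/side0.png')
def c(im,x,y,w,h,k): return cv2.resize(im[y:y+h,x:x+w],(w*k,h*k),interpolation=cv2.INTER_CUBIC)
o=np.zeros((600,800,3),np.uint8)
o[:300,:480]=c(t,115,270,120,75,4)
o[:300,480:800]=c(t,270,240,80,75,4)
o[300:,:400]=c(s,160,165,80,60,5)
o[300:,400:]=c(s,205,225,80,60,5)
cv2.imwrite('pics/crop0.png',o)
E
```

```text
(no output)
```

View pics/crop0.png

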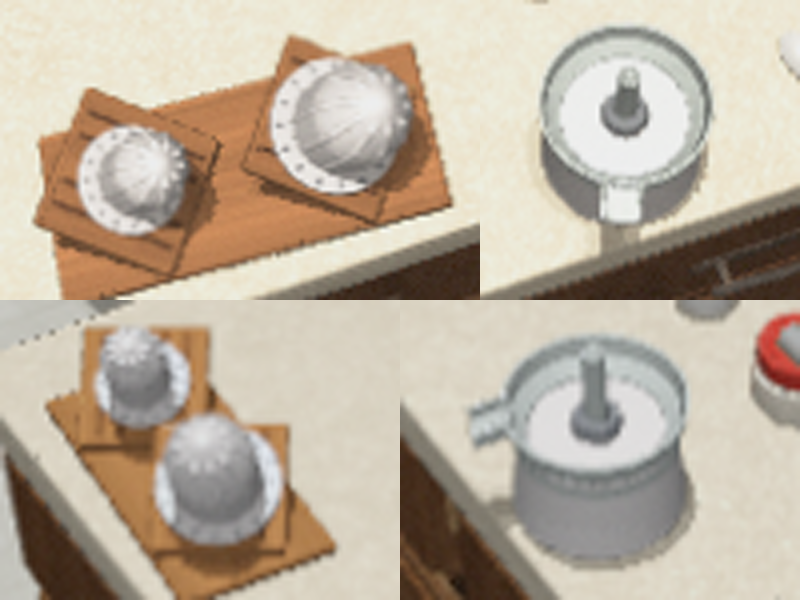

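The crop shows the shaft tip at about (307,257.9) in top and (243.8,234.8) in side. The small skirt is centred near (148.3,315) in top and (188.4,181.8) in side, and the rack corners are clear.

```bash
python3 - <<'E'
from h import *
T=cam('top');S=cam('side')
print('tip',tri([(T,(307,257.7)),(S,(243.8,234.8))]), plane(T,(307,257.7),.13),plane(S,(243.8,234.8),.13))
tc=lambda X,Y:(115+X/4-.4,270+Y/4-.4)
k=[plane(T,tc(*p),.012)[:2] for p in [(412,42),(452,207),(38,138),(62,300)]]
print('corners',k, np.linalg.norm(k[0]-k[2]),np.linalg.norm(k[0]-k[1]))
d=k[2]-k[0];yaw=np.arctan2(-d[0],d[1]);print('yaw',yaw)
d2=k[0]-k[1];print('yaw2',np.arctan2(d2[1],d2[0]))
Rz=R.from_euler('z',yaw)
a=Rz.apply([-.25,-.433,.866]);print('axis',a)
x,r=tri([(T,(147.9,314.6)),(S,(188.4,181.5))]);print('skirt',x,r)
# rack centre from right corners
kk=k[0]; c=kk-Rz.apply([.058,-.125,0])[:2]; c2=k[1]-Rz.apply([-.058,-.125,0])[:2];c3=k[2]-Rz.apply([.058,.125,0])[:2];print(c,c2,c3)
cc=(c+c2+c3)/3
for y in(.065,-.065):
  seat=np.r_[cc,0]+Rz.apply([0,y,.042]);print('seat',seat,'mid',seat+.036*a,proj(T,seat+.006*a),proj(S,seat+.006*a),proj(T,seat+.072*a))
print('mid from skirt',x+.030*a)
s=read_state();print(R.from_rotvec(s['orientation']).as_matrix())
E
```

```text
tip (array([ 0.4829, -0.0971,  0.1257]), [np.float64(0.00034448093132221003), np.float64(0.0003444809313221617)]) [ 0.4808 -0.0961  0.13  ] [ 0.4811 -0.1008  0.13  ]
corners [array([0.5467, 0.1226]), array([0.4314, 0.1305]), array([0.5628, 0.3701]), array([0.4537, 0.3775])] 0.24800768949544097 0.11557536616448091
yaw -0.06486182312589485
yaw2 -0.06769935329371254
axis [-0.2775 -0.4159  0.866 ]
skirt [0.5038 0.313  0.0439] [np.float64(0.001196778197158028), np.float64(0.001196778197157928)]
[0.4969 0.2511] [0.4974 0.2514] [0.4968 0.2491]
seat [0.5012 0.3154 0.042 ] mid [0.4913 0.3005 0.0732] [147.9218 315.2536] [186.9601 181.3798] [155.4496 311.1418]
seat [0.4928 0.1857 0.042 ] mid [0.4828 0.1707 0.0732] [199.1848 301.9488] [202.0516 201.811 ] [209.0413 297.2263]
mid from skirt [0.4955 0.3006 0.0698]
[[-0.9335  0.3586 -0.0006]
 [ 0.3586  0.9335 -0.0013]
 [ 0.0001 -0.0014 -1.    ]]
```

```bash
cat >> h.py <<'E'
A=np.array([-.2775,-.4159,.866]); A/=np.linalg.norm(A)
n=np.array([-.0084,-.1297,0]); n-=A*(n@A); n/=np.linalg.norm(n)
RG=np.c_[-n,np.cross(-A,-n),-A]
MID=np.array([.492,.3005,.0732])
def go(p,Rm=None,s=None):
    s=s or read_state(); R0=R.from_rotvec(s['orientation']).as_matrix()
    d=R0.T@(np.array(p)-s['tool_pos'])
    r=R.from_matrix(R0.T@Rm).as_rotvec() if Rm is not None else np.zeros(3)
    print('shift mm',d*1000,'turn deg',np.degrees(r),'\n frac',np.r_[d/.5,r/(np.pi/2)], 't',s['t'])
E
python3 - <<'E'
from h import *
print(RG,np.linalg.det(RG)); go(MID+.095*A,RG)
E
```

```text
[[-0.0616  0.9587  0.2775]
 [ 0.9073 -0.0621  0.4159]
 [ 0.416   0.2774 -0.866 ]] 0.9999999999999999
shift mm [-341.1098 -188.8687   62.6007] turn deg [-29.6488  11.8751  67.3315] 
 frac [-0.6822 -0.3777  0.1252 -0.3294  0.1319  0.7481] t 0.15
```

```bash
python3 -m crank '[[[1,-0.08,-0.045,0.015,-0.04,0.015,0.09],[1,-0.16,-0.09,0.03,-0.08,0.03,0.18],[1,-0.25,-0.14,0.045,-0.12,0.05,0.28],[1,-0.33,-0.18,0.06,-0.16,0.065,0.37],[1,-0.41,-0.227,0.075,-0.198,0.079,0.449]]]' 20; python3 - <<'E'
from h import *
go(MID+.095*A,RG)
E
```

```text
t: 0.78
tool_pos: [0.3666, 0.3793, 0.1809]
orientation: [-1.566, -2.603, -0.496]
force: [-0.1, -0.4, -0.6]
opening: 0.0931
gripper_force: 0.0
shift mm [-153.6617   29.0127   -1.1521] turn deg [-11.6317   4.648   26.6802] 
 frac [-0.3073  0.058  -0.0023 -0.1292  0.0516  0.2964] t 0.775
```

```bash
python3 -m crank '[[[1,-0.1,0.02,0,-0.043,0.017,0.1],[1,-0.2,0.04,0,-0.086,0.035,0.2],[1,-0.307,0.058,-0.002,-0.129,0.052,0.296],[1,-0.307,0.058,-0.002,-0.129,0.052,0.296],[1,-0.307,0.058,-0.002,-0.129,0.052,0.296]]]'; python3 - <<'E'
from h import *
go(MID+.095*A,RG)
s=read_state(); im=read_camera('wrist'); cv2.imwrite('pics/w1.png',im[:,:,::-1])
C=cam('wrist',s)
print(proj(C,MID),proj(C,MID-.03*A),proj(C,MID+.036*A),proj(C,s['tool_pos']))
E
```

```text
t: 1.4
tool_pos: [0.465, 0.2629, 0.1558]
orientation: [-2.073, -2.085, -0.768]
force: [-0.7, 0.3, 0.3]
opening: 0.0929
gripper_force: 0.0
shift mm [-1.8987  0.5696 -0.2992] turn deg [-0.2093  0.0303  0.2984] 
 frac [-0.0038  0.0011 -0.0006 -0.0023  0.0003  0.0033] t 1.4
[274.2292 211.9105] [274.2338 202.7197] [274.2222 225.8554] [273.2482 256.9613]
```

View pics/w1.png

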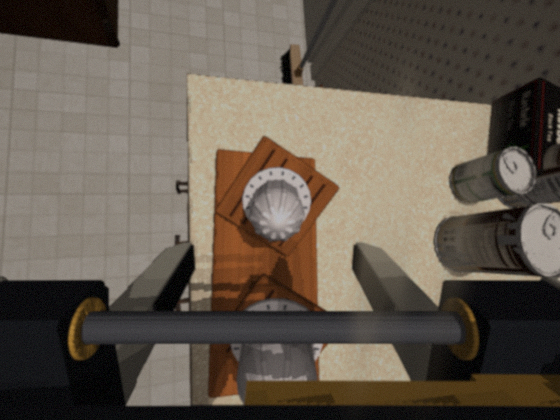

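The skirt is centred at about (277,203), where I predicted (274.2,202.7), so I need about 3 mm more in tool +y. Descending now.

```bash
python3 -m crank '[[[1,-0.004,0.007,0.03,0,0,0.003],[1,-0.004,0.007,0.08,0,0,0.003],[1,-0.004,0.007,0.14,0,0,0.003],[1,-0.004,0.007,0.19,0,0,0.003],[1,-0.004,0.007,0.23,0,0,0.003]]]'; python3 - <<'E'
from h import *
go(MID-.020*A+.003*RG[:,1],RG)
s=read_state(); im=read_camera('wrist'); cv2.imwrite('pics/w2.png',im[:,:,::-1])
C=cam('wrist',s);M=MID+.003*RG[:,1]
print(proj(C,M),proj(C,M-.03*A),proj(C,M+.036*A),proj(C,s['tool_pos']))
E
```

```text
t: 2.08
tool_pos: [0.4992, 0.3114, 0.0557]
orientation: [-2.072, -2.084, -0.767]
force: [-0.5, 0.3, 0.5]
opening: 0.093
gripper_force: 0.0
shift mm [-2.1168  1.5873 -1.7244] turn deg [-0.3069 -0.0446  0.2591] 
 frac [-0.0042  0.0032 -0.0034 -0.0034 -0.0005  0.0029] t 2.075
[276.0808 278.793 ] [275.8909 254.2083] [276.4226 322.9718] [273.2541 256.9598]
```

View pics/w2.png

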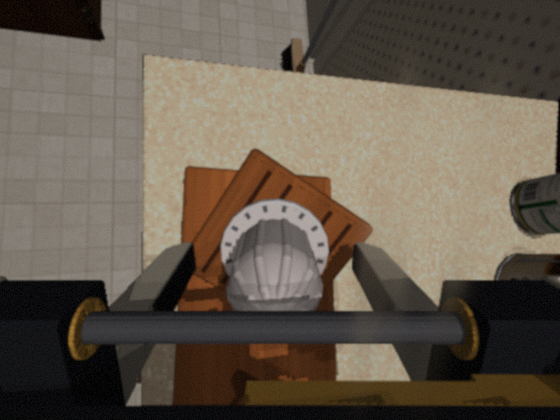

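The skirt centre is at (275,254), matching the prediction. One small correction, then grip.

```bash
python3 -m crank '[[[1,-0.004,0.002,-0.002,0,0,0],[1,-0.004,0.002,-0.002,0,0,0],[0,-0.004,0.002,-0.002,0,0,0],[-1,-0.004,0.002,-0.002,0,0,0],[-1,-0.004,0.002,-0.002,0,0,0]]]' 20;  python3 -m crank '[[[-1,0,0,0,0,0,0],[-1,0,0,0,0,0,0],[-1,0,0,0,0,0,0],[-1,0,0,0,0,0,0],[-1,0,0,0,0,0,0]]]' 30; python3 - <<'E'
from h import *
go(MID-.020*A+.003*RG[:,1],RG)
E
```

```text
t: 2.75
tool_pos: [0.5013, 0.3062, 0.0569]
orientation: [-2.078, -2.079, -0.77]
force: [0.7, -0.7, -0.4]
opening: 0.0672
gripper_force: 0.0
t: 3.38
tool_pos: [0.501, 0.3063, 0.0565]
orientation: [-2.078, -2.079, -0.768]
force: [-1.2, -1.2, 1.4]
opening: 0.0444
gripper_force: 29.9
shift mm [ 2.2486 -0.6521  0.6007] turn deg [-0.1886  0.0223  0.0043] 
 frac [ 0.0045 -0.0013  0.0012 -0.0021  0.0002  0.    ] t 3.375
```

```bash
python3 -m crank '[[[-1,0,0,-0.02,0,0,0],[-1,0,0,-0.05,0,0,0],[-1,0,0,-0.09,0,0,0],[-1,0,0,-0.13,0,0,0],[-1,0,0,-0.16,0,0,0]]]'; python3 - <<'E'
from h import *
s=read_state(); im=read_camera('wrist'); cv2.imwrite('pics/w3.png',im[:,:,::-1])
C=cam('wrist',s);p=s['tool_pos'];Rm=R.from_rotvec(s['orientation']).as_matrix()
for dz in(-.010,.015,-.056): print(proj(C,p+Rm@[0.002,0,.010]))
go([.481,-.0985,.20],np.c_[[0,1,0],[1,0,0],[0,0,-1]])
E
```

```text
t: 4.0
tool_pos: [0.4793, 0.2727, 0.1274]
orientation: [-2.078, -2.079, -0.77]
force: [-0.4, -0.7, -0.6]
opening: 0.0446
gripper_force: 29.9
[273.249  246.9337]
[273.249  246.9337]
[273.249  246.9337]
shift mm [-307.1997   43.4274 -215.4784] turn deg [ 16.6577 -24.9601   0.0518] 
 frac [-0.6144  0.0869 -0.431   0.1851 -0.2773  0.0006] t 4.05
```

View pics/w3.png

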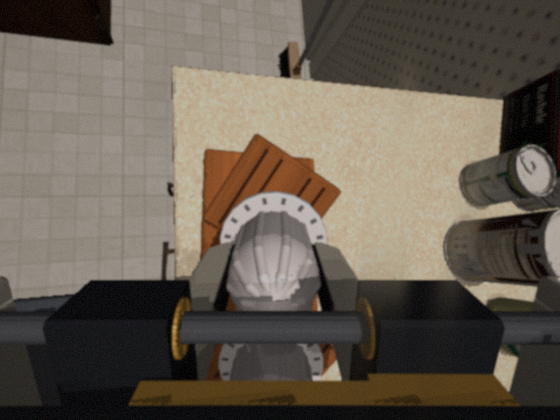

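Reamer held, with its skirt spanning x 219.5–327 and its top at y 192. I'll lift and turn it upright.

```bash
python3 -m crank '[[[-1,0.018,0.012,-0.037,0.02,-0.03,0],[-1,0.035,0.024,-0.075,0.06,-0.09,0],[-1,0.055,0.036,-0.11,0.1,-0.15,0],[-1,0.07,0.047,-0.147,0.14,-0.21,0],[-1,0.075,0.05,-0.155,0.185,-0.277,0]]]'; python3 - <<'E'
from h import *
go([.481,-.0985,.21],np.c_[[0,1,0],[1,0,0],[0,0,-1]])
# offset of skirt in tool from w3
K,d,_,_=cam('top'); c=get_calibration('wrist'); K=np.array([[c['fx'],0,c['cx']],[0,c['fy'],c['cy']],[0,0,1]])
M=c['mount'];Ri=M[:3,:3].T
th=np.linspace(0,6.283,721)
def pc(x,y,z):
    P=np.c_[x+.034*np.cos(th),y+.034*np.sin(th),0*th+z]
    q=cv2.projectPoints(P,R.from_matrix(Ri).as_rotvec(),-Ri@M[:3,3],K,c['dist_coeffs'])[0][:,0]
    return np.array([q[:,0].min(),q[:,0].max(),q[:,1].min()])
from scipy.optimize import least_squares
print(least_squares(lambda p:pc(*p)-[219.5,327,192],[0,0,.01],x_scale=.01).x)
E
```

```text
t: 4.68
tool_pos: [0.4808, 0.2737, 0.2184]
orientation: [2.22, 2.221, -0.002]
force: [0.1, -0.7, -0.3]
opening: 0.0448
gripper_force: 29.9
shift mm [-372.2311    0.0814    9.0573] turn deg [-0.0269  0.0949  0.0215] 
 frac [-0.7445  0.0002  0.0181 -0.0003  0.0011  0.0002] t 4.675
[ 0.0019 -0.0001  0.0137]
```

```bash
python3 -m crank '[[[-1,-0.06,0,0,0,0,0],[-1,-0.16,0,0.003,0,0,0],[-1,-0.26,0,0.006,0,0,0],[-1,-0.36,0,0.01,0,0,0],[-1,-0.46,0,0.012,0,0,0]]]';python3 -m crank '[[[-1,-0.1,0,0,0,0,0],[-1,-0.2,0,0.003,0,0,0],[-1,-0.28,0,0.006,0,0,0],[-1,-0.35,0,0.01,0,0,0],[-1,-0.385,0,0.012,0,0,0]]]'; python3 -m crank '[[[-1,0,0,0,0,0,0],[-1,0,0,0,0,0,0],[-1,0,0,0,0,0,0],[-1,0,0,0,0,0,0],[-1,0,0,0,0,0,0]]]'; python3 - <<'E'
from h import *
s=read_state(); im=read_camera('wrist'); cv2.imwrite('pics/w4.png',im[:,:,::-1])
C=cam('wrist',s);print(proj(C,[.481,-.0985,.13]),s['tool_pos'])
E
```

```text
t: 5.3
tool_pos: [0.4796, 0.0419, 0.2096]
orientation: [-2.219, -2.222, 0.002]
force: [0.9, -0.2, -0.5]
opening: 0.045
gripper_force: 29.9
t: 5.92
tool_pos: [0.4798, -0.1506, 0.2035]
orientation: [-2.221, -2.219, 0.003]
force: [0.5, 0.5, -0.0]
opening: 0.0445
gripper_force: 29.9
t: 6.55
tool_pos: [0.4801, -0.1487, 0.2037]
orientation: [-2.218, -2.222, 0.003]
force: [0.8, 0.4, -0.8]
opening: 0.0445
gripper_force: 29.9
[274.8208 155.5584] [ 0.4801 -0.1487  0.2037]
```

View pics/w4.png

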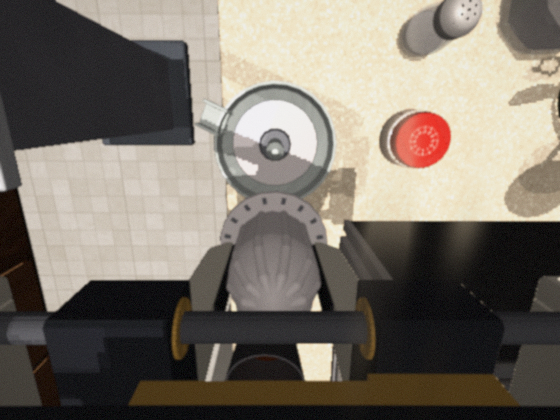

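```bash
python3 - <<'E'
import cv2
im=cv2.imread('pics/w4.png')[75:215,205:345]
cv2.imwrite('pics/c4.png',cv2.resize(im,None,fx=4,fy=4,interpolation=cv2.INTER_CUBIC))
E
```

```text
(no output)
```

View pics/c4.png

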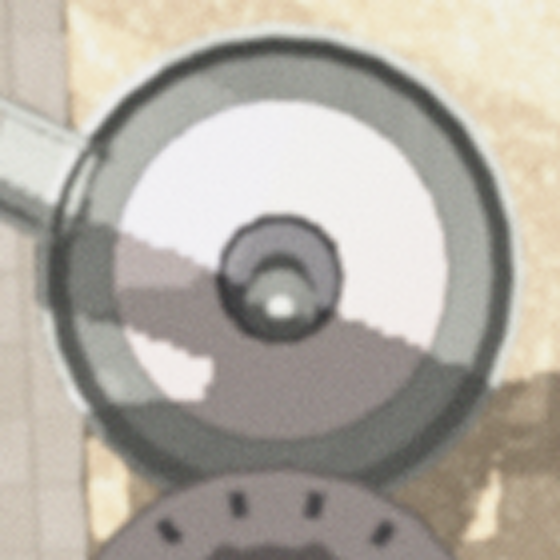

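The shaft tip is at about (274.9,150.9) and the bowl rim centre near (276,140.5).

```bash
python3 - <<'E'
from h import *
s=read_state(); C=cam('wrist',s)
tip=plane(C,(274.9,150.9),.13); print(tip,plane(C,(276,140.5),.086),plane(C,(274.9,139.6),.068), 'side',plane(cam('side'),(243.8,234.8),.13))
Rm=R.from_rotvec(s['orientation']).as_matrix()
go(tip-Rm@[.0019,0,0]+[0,0,.05],np.c_[[0,1,0],[1,0,0],[0,0,-1]])
E
```

```text
[ 0.481 -0.095  0.13 ] [ 0.4822 -0.0906  0.086 ] [ 0.4812 -0.0911  0.068 ] side [ 0.4811 -0.1008  0.13  ]
shift mm [51.8734  1.0757 23.6586] turn deg [-0.1524  0.0022  0.0937] 
 frac [ 0.1037  0.0022  0.0473 -0.0017  0.      0.001 ] t 6.6
```

```bash
python3 -m crank '[[[-1,0.02,0,0,0,0,0],[-1,0.05,0.001,0.01,0,0,0],[-1,0.08,0.002,0.03,0,0,0],[-1,0.103,0.002,0.045,0,0,0],[-1,0.103,0.002,0.045,0,0,0]]]'; python3 -m crank '[[[-1,0,0,0.01,0,0,0],[-1,0,0,0.02,0,0,0],[-1,0,0,0.03,0,0,0],[-1,0,0,0.04,0,0,0],[-1,0,0,0.05,0,0,0]]]'; python3 -m crank '[[[-1,0,0,0,0,0,0],[-1,0,0,0,0,0,0],[-1,0,0,0,0,0,0],[-1,0,0,0.01,0,0,0],[-1,0,0,0.02,0,0,0]]]'; python3 - <<'E'
from h import *
s=read_state(); print(s['wrist_torque']); go([.481,-.0969,.102],np.c_[[0,1,0],[1,0,0],[0,0,-1]])
a=read_camera('side')[215:275,205:285,::-1]; b=read_camera('top')[235:310,260:360,::-1]
cv2.imwrite('pics/j5.png',np.hstack([cv2.resize(a,(400,300),interpolation=2),cv2.resize(b,(400,300),interpolation=2)]))
E
```

```text
t: 7.22
tool_pos: [0.4802, -0.0963, 0.1799]
orientation: [-2.216, -2.222, 0.004]
force: [0.3, 0.4, -0.4]
opening: 0.0446
gripper_force: 29.9
t: 7.85
tool_pos: [0.4808, -0.0977, 0.1557]
orientation: [-2.219, -2.221, 0.003]
force: [0.2, 0.4, -1.6]
opening: 0.0447
gripper_force: 29.9
t: 8.48
tool_pos: [0.4808, -0.0976, 0.1458]
orientation: [-2.219, -2.221, 0.003]
force: [0.5, -0.3, -0.3]
opening: 0.0447
gripper_force: 29.9
[-0.0937  0.071  -0.0421]
shift mm [ 0.7392  0.3315 43.7496] turn deg [-0.1561  0.0018  0.0626] 
 frac [ 0.0015  0.0007  0.0875 -0.0017  0.      0.0007] t 8.475
```

View pics/j5.png

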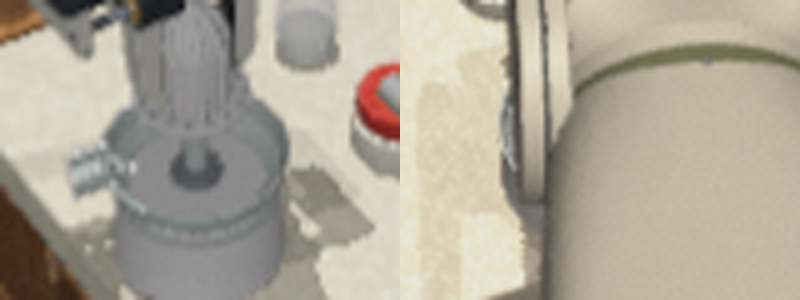

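The side view shows the shaft directly under the skirt (about x 195 against 190), entering the bore. I'll descend while watching the force.

```bash
python3 -m crank '[[[-1,0.001,0,0.006,0,0,0],[-1,0.001,0,0.012,0,0,0],[-1,0.001,0,0.018,0,0,0],[-1,0.001,0,0.024,0,0,0],[-1,0.001,0,0.03,0,0,0]]]'; python3 -c "
from h import *
s=read_state();print(s['force'],s['wrist_torque'])"
```

```text
t: 9.2
tool_pos: [0.4808, -0.0971, 0.1309]
orientation: [-2.219, -2.221, 0.003]
force: [-0.3, 0.8, -1.5]
opening: 0.0444
gripper_force: 29.9
[-0.2628  0.7758 -1.5136] [-0.0628  0.0509  0.028 ]
```

```bash
python3 -m crank '[[[-1,0,0,0.006,0,0,0],[-1,0,0,0.012,0,0,0],[-1,0,0,0.018,0,0,0],[-1,0,0,0.024,0,0,0],[-1,0,0,0.03,0,0,0]]]'; python3 -m crank '[[[-1,0,0,0.004,0,0,0],[-1,0,0,0.008,0,0,0],[-1,0,0,0.012,0,0,0],[-1,0,0,0.016,0,0,0],[-1,0,0,0.018,0,0,0]]]';python3 -c "
from h import *
s=read_state();print(s['force'],s['wrist_torque'])"
```

```text
t: 9.82
tool_pos: [0.4807, -0.0971, 0.1159]
orientation: [-2.219, -2.221, 0.003]
force: [-0.1, 0.3, -0.3]
opening: 0.0446
gripper_force: 29.9
t: 10.45
tool_pos: [0.4806, -0.0971, 0.1069]
orientation: [-2.219, -2.221, 0.003]
force: [-0.0, -0.8, -1.3]
opening: 0.0444
gripper_force: 29.9
[-0.0337 -0.7511 -1.3171] [-0.0669  0.0416 -0.0054]
```

```bash
python3 -m crank '[[[-1,0,0,0.002,0,0,0],[-1,0,0,0.004,0,0,0],[-1,0,0,0.006,0,0,0],[-1,0,0,0.008,0,0,0],[-1,0,0,0.008,0,0,0]]]'; python3 -m crank '[[[-1,0,0,0.002,0,0,0],[-1,0,0,0.004,0,0,0],[-1,0,0,0.004,0,0,0],[-1,0,0,0.004,0,0,0],[-1,0,0,0.004,0,0,0]]]'
```

```text
t: 11.08
tool_pos: [0.4806, -0.0971, 0.103]
orientation: [-2.219, -2.221, 0.003]
force: [-0.1, -0.5, -1.9]
opening: 0.0448
gripper_force: 29.9
t: 11.7
tool_pos: [0.4808, -0.0971, 0.1012]
orientation: [-2.219, -2.221, 0.003]
force: [0.1, 0.1, 2.0]
opening: 0.0447
gripper_force: 29.9
```

```bash
python3 -m crank '[[[-1,0,0,0.003,0,0,0],[-1,0,0,0.006,0,0,0],[-1,0,0,0.009,0,0,0],[-1,0,0,0.011,0,0,0],[-1,0,0,0.012,0,0,0]]]'; python3 -m crank '[[[-1,0,0,0.001,0,0,0],[-1,0,0,0.002,0,0,0],[-1,0,0,0.002,0,0,0],[-1,0,0,0.002,0,0,0],[-1,0,0,0.002,0,0,0]]]'
```

```text
t: 12.32
tool_pos: [0.4808, -0.0972, 0.0952]
orientation: [-2.219, -2.221, 0.003]
force: [0.2, 0.2, 3.5]
opening: 0.0447
gripper_force: 29.9
t: 12.95
tool_pos: [0.4808, -0.0971, 0.0942]
orientation: [-2.219, -2.221, 0.003]
force: [-0.9, -0.2, 4.5]
opening: 0.0452
gripper_force: 29.9
```

```bash
python3 -m crank '[[[-1,0,0,0.001,0,0,0],[-1,0,0,0.002,0,0,0],[-1,0,0,0.002,0,0,0],[-1,0,0,0.002,0,0,0],[-1,0,0,0.002,0,0,0]]]'; for i in 1 2 3 4; do python3 -m crank '[[[-1,0,0,0,0,0,0],[-1,0,0,0,0,0,0],[-1,0,0,0,0,0,0],[-1,0,0,0,0,0,0],[-1,0,0,0,0,0,0]]]'; done
```

```text
t: 13.58
tool_pos: [0.4808, -0.0972, 0.0932]
orientation: [-2.219, -2.221, 0.003]
force: [-0.4, 0.3, 5.5]
opening: 0.0448
gripper_force: 29.9
t: 14.2
tool_pos: [0.4807, -0.0971, 0.0932]
orientation: [-2.219, -2.221, 0.003]
force: [-0.1, -0.1, 4.8]
opening: 0.0447
gripper_force: 29.9
t: 14.82
tool_pos: [0.4807, -0.0972, 0.0932]
orientation: [-2.219, -2.221, 0.003]
force: [-0.6, -0.1, 5.5]
opening: 0.0449
gripper_force: 29.9
t: 15.45
tool_pos: [0.4808, -0.0972, 0.0932]
orientation: [-2.219, -2.221, 0.003]
force: [-1.3, 0.5, 5.9]
opening: 0.0446
gripper_force: 29.9
t: 16.08
tool_pos: [0.4807, -0.0972, 0.0932]
orientation: [-2.219, -2.221, 0.003]
force: [0.5, 0.6, 5.0]
opening: 0.0446
gripper_force: 29.9
```

Pressed at about 6.5 N for over 2.5 s. I'll ease up 8 mm and release.

```bash
python3 -m crank '[[[-1,0,0,-0.004,0,0,0],[-1,0,0,-0.008,0,0,0],[-1,0,0,-0.012,0,0,0],[-1,0,0,-0.015,0,0,0],[-1,0,0,-0.0155,0,0,0]]]' 10; python3 -m crank '[[[-0.1,0,0,0,0,0,0],[0,0,0,0,0,0,0],[0.2,0,0,0,0,0,0],[0.6,0,0,0,0,0,0],[1,0,0,0,0,0,0]]]';  python3 -m crank '[[[1,0,0,0,0,0,0],[1,0,0,0,0,0,0],[1,0,0,0,0,0,0],[1,0,0,0,0,0,0],[1,0,0,0,0,0,0]]]'; python3 -c "
from h import *
s=read_state();im=read_camera('wrist');cv2.imwrite('pics/w6.png',im[:,:,::-1])"
```

```text
t: 16.7
tool_pos: [0.4806, -0.0971, 0.1008]
orientation: [-2.219, -2.221, 0.003]
force: [0.1, -0.5, 1.7]
opening: 0.0448
gripper_force: 10.0
t: 17.32
tool_pos: [0.4806, -0.0971, 0.1007]
orientation: [-2.219, -2.221, 0.003]
force: [-0.4, -0.8, -0.1]
opening: 0.0712
gripper_force: 0.0
t: 17.95
tool_pos: [0.4807, -0.0972, 0.1009]
orientation: [-2.219, -2.221, 0.003]
force: [0.6, 1.0, -0.8]
opening: 0.0931
gripper_force: 0.0
```

View pics/w6.png

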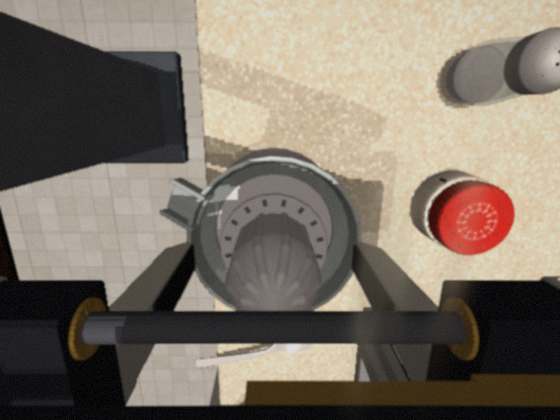

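The reamer is upright on the shaft, its skirt level and centred in the bowl at about (274,250). The fingers are clear, so I'll retract straight up.

```bash
python3 -m crank '[[[1,0,0,-0.02,0,0,0],[1,0,0,-0.06,0,0,0],[1,0,0,-0.11,0,0,0],[1,0,0,-0.16,0,0,0],[1,0,0,-0.2,0,0,0]]]'; python3 -m crank '[[[1,-0.02,-0.02,0,0,0,0],[1,-0.06,-0.06,0,0,0,0],[1,-0.1,-0.12,0,0,0,0],[1,-0.12,-0.18,0,0,0,0],[1,-0.12,-0.22,0,0,0,0]]]'; python3 -m crank '[[[1,0,0,0,0,0,0],[1,0,0,0,0,0,0],[1,0,0,0,0,0,0],[1,0,0,0,0,0,0],[1,0,0,0,0,0,0]]]';python3 - <<'E'
from h import *
a=read_camera('side')[195:275,185:285,::-1]; b=read_camera('wrist')[:,:,::-1]
cv2.imwrite('pics/f.png',np.hstack([cv2.resize(a,(400,320),interpolation=2),cv2.resize(b,(400,320),interpolation=3)]))
E
```

```text
t: 18.62
tool_pos: [0.4814, -0.0972, 0.2029]
orientation: [-2.22, -2.222, 0.002]
force: [0.2, -0.2, -0.0]
opening: 0.0928
gripper_force: 0.0
t: 19.25
tool_pos: [0.3688, -0.158, 0.2]
orientation: [-2.219, -2.219, 0.004]
force: [0.5, -0.5, -0.5]
opening: 0.0928
gripper_force: 0.0
t: 19.88
tool_pos: [0.3712, -0.1571, 0.201]
orientation: [-2.218, -2.222, 0.003]
force: [0.1, -0.2, -0.1]
opening: 0.0931
gripper_force: 0.0
```

View pics/f.png

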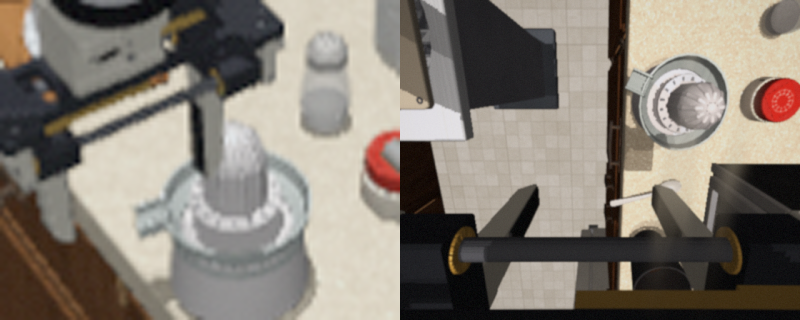

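The reamer stands upright and centred on the shaft, with its skirt at rim height. Nothing is touching it.

```bash
python3 -c "
from plant import *
print(close_job())"
```

```text
the job is handed in; nothing more can be done
None
```

The small reamer is seated upright on the juicer shaft; it was held pressed nearly fully down for over 2.5 s, sprang back when released, and the job was handed in at about 20 s; the verdict was not shown.

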